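# Tip the drained peg crate back onto its base and park it against the kerb

## Robot

A 6-joint arm with a two-finger parallel gripper is mounted at the origin on the work surface. World frame = base frame: x ahead of the robot, y to its left, z up, the work surface at z = 0. Lengths are in mm, angles in degrees, forces in N, time in s.
With the tool pointing down it reaches from about 300 to 850 mm from the base axis. Payload 4.2 kg.
Tool frame: the origin (TCP) lies on the centre line of the jaws, within the pads' length; the fingertips stand 8 mm ahead of it and the grasp point (between the pads) lies 11 mm behind it; z points along the fingers, y is the line along which they close (so a half turn about z gives the same grasp; the last joint's range is limited). The gripper opens to 91 mm and grips with 3 to 60 N. Pads are 32 mm wide; open, the fingers measure 118 mm over their backs; the gripper's body (76 mm by 178 mm) begins 60 mm behind the grasp point.
Start: joints at [67.724, 18.312, 89.639, -0, 72.044, -1.146], TCP at [207.288, 536.352, 221.976] pointing down, gripper open.
Joint ranges: [-177.97, 177.97], [-48.28, 115.42], [12.27, 149.76], [-77.06, 257.06], [2.81, 150.46], [-146.56, 146.56]. Speed limits (degrees/s): [147.25, 147.25, 180, 180, 180, 180].

## Interface

Orientations are given as [roll, pitch, yaw] about the fixed x, y, z axes, in that order (R = Rz(yaw) Ry(pitch) Rx(roll)).
In Python, from workcell import telemetry, eyes, ticket gives the robot as it stands. The module is installed in compiled form; this text tells all that it offers.
- The arm moves only by the shell command python3 -m crank 'ROWS' [OPENING] [FORCE]. ROWS is JSON, a list of rows, each an object of numbers: "dx", "dy", "dz": the shift along the world's x, y, z normalised to -1 to 1, where 1 is 80 cm; "yaw": the turn about the world's z normalised to -1 to 1, where 1 is 5 degrees. A call has 1 to 10 rows; each row shifts and turns the commanded pose from where the row before left it; what a row does not reach is not made up. A row lasts 1/8 s, in which the tool goes at most 62.5 mm and 10.7 degrees, less where a joint would pass 70% of its speed; a pose out of reach is approached as far as the arm can. A call with a number of a shift or a turn outside -1 to 1 is refused whole. A call with a gripper value outside its range is refused whole. OPENING is the opening, from 0 (shut) to 1 (fully open), set as the call begins (- or left out, the last holds). The fingers move at their own pace and stop on an object; FORCE is the grip in N (left out, the last holds). Time passes only in rows, so rows that do not move let the fingers close. It gives the time, the measured TCP pose, the force, the opening and the grip force at its end, in the units of the state.
- telemetry.state(): the state, without advancing time (a new reading comes with each control period).
- eyes.grab_frame(name): name is "side" or "top"; returns the picture (480x640x3 uint8, red, green, blue); there is no depth.
- eyes.calibration(name): a dict with "camera_matrix" (3x3 intrinsics, pixels), "world_from_camera" (4x4, takes a point from camera to world coordinates). Camera axes: x right, y down, z forward; pixel columns grow to the right and rows downward; lengths in mm; the calibration is good to about 2 mm. A picture is of the moment at which its call begins. calibration takes no time and is no camera call.
- ticket.job_done(): hands the job in; it is judged then, once.
The state is a dict: "time_s": time; "qpos": joint angles; "qvel": joint speeds; "effort": joint torques, N m; "ee_pos": TCP position; "ee_rot": TCP orientation; "force": force on the tool from outside, world axes, zero at the start; "torque": the same for the moment, N m; "gripper_width": finger opening in mm; "gripper_force": force on a finger pad.
Only numpy, scipy, OpenCV 4.12 (cv2) and the standard library are available. Lean on these libraries where they do the work, as an engineer would, in place of code of your own. Each camera call takes 0.05 s, during which the arm holds its last target. There are 200 camera calls.

## Task

The empty wooden peg crate has been stood on its long side to drain. Only by pushing it with the fingers, never picking it up, tip it over onto its base so that its open mouth faces up, then push it along the ledge until its long side sits snug and square against the low kerb. Leave the jar, the scoop and the dustpan where they are.

Things in the scene. Friction and masses are not known exactly. Their poses are not given: they have to be found in the camera images.
- crate: Open wooden slatted peg crate, outside 180 mm long (y) x 140 wide (z) x 90 deep (x), walls 8 mm, 0.3 to 0.65 kg, loose. Origin at its centre; +x points out through the base, -x out of the open mouth. It starts standing on a long side, z up, 140 mm tall, mouth roughly towards the robot (yaw up to 0.4 rad). On its base, x points down and the centre is 45 mm high.
- mouth_top (a point): Middle of the mouth's upper rim at the start (crate frame -45, 0, 66 mm). Pushed here towards the base, the crate turns about its lower base edge with little sliding and, past about 25 degrees, falls by itself onto its base, its z axis then pointing the way it was pushed. Its centre of mass lies about 12 mm from the origin towards the base.
- edge_left (a point): Point of the crate: at the outer face of the base, at the +y end of the long edge that is uppermost at the start (crate frame 45, 90, 70 mm). After tipping it is the lower corner on the side facing the kerb.
- edge_right (a point): The same at the -y end of that edge (crate frame 45, -90, 70 mm), 180 mm from edge_left.
- kerb: Low pale concrete kerb fixed on the ledge beyond the crate, 600 mm long (its y), 70 mm thick, 55 mm high, rigid. Origin at ledge height on the middle of its robot-side face; its x axis points into the kerb, away from the robot (yaw varies by up to 0.08 rad).
- jar: Empty glass jar with an aluminium twist cap, standing, 76 mm diameter, 120 mm high, origin at the centre of its underside. A bystander.
- scoop: Lime plastic scoop lying flat, 70 mm wide, 45 mm high, reaching from 93 mm behind the origin (handle, -x) to 90 mm ahead (+x); origin on the ledge. A bystander.
- dustpan: Small aluminium dustpan lying flat, 170 mm wide, 45 mm high, reaching from 104 mm behind the origin (handle, -x) to 85 mm ahead (+x); origin on the ledge. A bystander.
Mind the look-alikes: they are no part of the job. Of the things shaped like the crate, the wooden one is meant.

How it is judged (in metres and radians):
On the way:
1. the crate has been tipped onto its base, mouth up (angle between crate's own x axis and vertical above 3.04 rad and height (world z) of crate below 0.055 m), for 0.2 s.
At the end, for the whole second after the job is handed in: The crate rests on its base with the mouth up (within 0.1 rad), both ends of its far long lower edge are within 10 mm of the kerb's face and within the kerb's length, it is at rest, and the jar, scoop and dustpan are within 20 mm of where they started (all of step 1 and x of each of edge_left, edge_right in the frame of kerb above -0.01 m and y of edge_left in the frame of kerb below 0.3 m and y of edge_right in the frame of kerb above -0.3 m and linear speed of crate below 0.02 m/s and distance of each of jar, scoop, dustpan from where it was at the start of the episode below 0.02 m); the robot touches nothing.
It fails at once if the crate is lifted off the ledge (height (world z) of crate above 0.1 m or (angle between crate's own x axis and vertical above 2.99 rad and height (world z) of crate above 0.065 m) or (angle between crate's own x axis and vertical between 1.42 and 1.72 rad and height (world z) of crate above 0.087 m)).
It fails at once if the jar, scoop or dustpan is shifted or lifted by more than 20 mm, or the jar tipped (distance of any of jar, scoop, dustpan from where it was at the start of the episode above 0.02 m or angle between jar's own z axis and vertical above 0.3 rad).
It also fails if it takes over 64 s, if anything falls off the work surface, if the arm or the gripper's body presses on something with over 40 N, if the wrist force passes 120 N, or if a joint passes its speed limit or range.

## Working session

There is one attempt and no reset: what is moved stays moved. The work goes in short steps, Python scripts to look and compute and a shell command to move; the robot and the scene stay as the last step left them, time stands still between calls to the robot, and variables do not carry over. Pictures are saved under pics/ and viewed, at most 10 in all, crops included, and the job is handed in when it is done.

```bash
mkdir -p pics
cat > h.py <<'E'
import numpy as np, cv2
from workcell import telemetry, eyes, ticket
def grab(n,fn):
    im=eyes.grab_frame(n); cv2.imwrite('pics/'+fn,im[:,:,::-1]); return im
def ray(n,u,v,z):
    c=eyes.calibration(n);K=np.array(c["camera_matrix"]);T=np.array(c["world_from_camera"])
    d=T[:3,:3]@np.linalg.inv(K)@[u,v,1];o=T[:3,3]
    return np.round(o+d*(z-o[2])/d[2],1)
def proj(n,p):
    c=eyes.calibration(n);K=np.array(c["camera_matrix"]);T=np.array(c["world_from_camera"])
    q=K@(T[:3,:3].T@(np.array(p)-T[:3,3]));return np.round(q[:2]/q[2],1)
E
python3 - <<'E'
from h import *
grab('top','t0.png');grab('side','s0.png')
for n in('top','side'):
    print(eyes.calibration(n))
s=telemetry.state();print(s['ee_pos'],s['ee_rot'],s['time_s'])
E
```

```text
{'camera_matrix': array([[544.51084377,   0.        , 322.28577099],
       [  0.        , 544.51084377, 236.38206253],
       [  0.        ,   0.        ,   1.        ]]), 'world_from_camera': array([[ 5.04834751e-02, -9.72131546e-01,  2.28935965e-01,
         2.04159749e+02],
       [-9.98723518e-01, -4.87583669e-02,  1.31892222e-02,
        -1.02737303e+01],
       [-1.65911517e-03, -2.29309570e-01, -9.73352130e-01,
         1.40831998e+03],
       [ 0.00000000e+00,  0.00000000e+00,  0.00000000e+00,
         1.00000000e+00]])}
{'camera_matrix': array([[460.99015912,   0.        , 329.19421628],
       [  0.        , 460.99015912, 238.09996   ],
       [  0.        ,   0.        ,   1.        ]]), 'world_from_camera': array([[ 7.36487982e-01, -4.67091346e-01,  4.89296563e-01,
         8.58823791e+00],
       [-6.76336666e-01, -4.95184824e-01,  5.45307899e-01,
        -5.69266500e+02],
       [-1.24163678e-02, -7.32541920e-01, -6.80608675e-01,
         8.16020578e+02],
       [ 0.00000000e+00,  0.00000000e+00,  0.00000000e+00,
         1.00000000e+00]])}
[207.13677521 535.93589489 221.22208617] [-1.79910716e+02 -2.53091174e-03  1.58867506e+02] 0.1
```

View pics/t0.png

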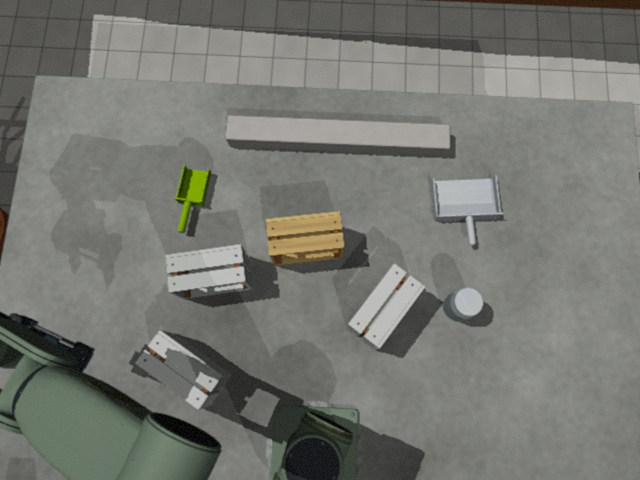

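View pics/s0.png

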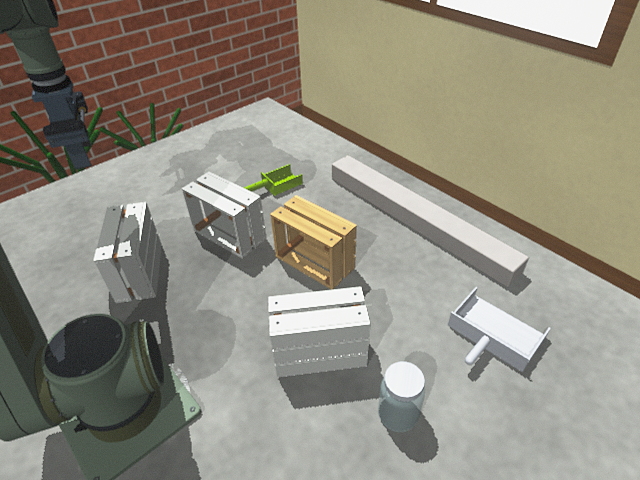

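The wooden crate is at top (305,238) and side (313,240). Its look-alikes are the white crates at top (206,270), (387,306) and (180,370). The kerb is at top (338,133), the scoop at (192,195), the dustpan at (467,205) and the jar at (464,304). By the description I choose the tan one, and I'll check that in a crop.

Run:
```python
from h import *
im=cv2.imread('pics/t0.png');hsv=cv2.cvtColor(im,cv2.COLOR_BGR2HSV)
m=cv2.inRange(hsv,(12,70,110),(28,255,255)); m[:100]=0; m=cv2.morphologyEx(m,cv2.MORPH_CLOSE,np.ones((5,5)))
c=max(cv2.findContours(m,0,2)[0],key=cv2.contourArea)
print(cv2.approxPolyDP(c,4,True)[:,0].tolist())
cv2.imwrite('pics/c0.png',np.hstack([cv2.resize(im[195:280,250:360],(440,340),interpolation=2),cv2.resize(cv2.imread('pics/s0.png')[185:295,255:370],(355,340),interpolation=2)]))
# kerb top, low-saturation bright
g=im.min(axis=2)
m=((g>140)*255).astype('uint8');m[:100]=0;m[165:]=0
c=max(cv2.findContours(m,0,2)[0],key=cv2.contourArea);b=cv2.approxPolyDP(c,4,True)[:,0];print(b.tolist())
for u,v in b: print(ray('top',u,v,55))
```

```text
[[339, 212], [266, 219], [269, 254], [285, 254], [296, 261], [298, 252], [306, 258], [333, 256], [343, 247]]
[[225, 134], [448, 147], [448, 125], [228, 116]]
[790.2 281.9  55. ]
[ 782.7 -313.    55. ]
[ 845.8 -313.1   55. ]
[842.6 278.6  55. ]
```

View pics/c0.png

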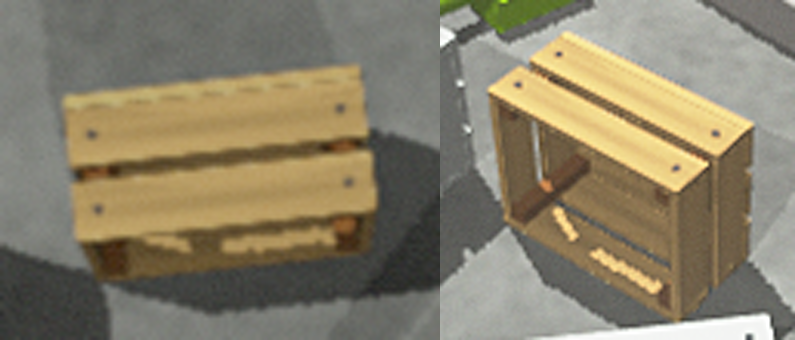

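The crop shows the tan wooden crate with its mouth towards the robot and lower in the picture. The mouth rim corners are at top (269.5,255) and (343.5,250.5), and the base edge runs from (266.3,219.5) to (339.5,212).

Run:
```python
from h import *
for u,v in [(269.5,255),(343.5,250.5),(266.3,219.5),(339.5,212)]: print(ray('top',u,v,140))
for u,v in [(272,218),(313,241),(356,229),(304,197)]: print('side',ray('side',u,v,140))
im=cv2.imread('pics/t0.png').astype(float).mean(axis=2)
P=[]
for u in range(240,440,5):
    g=np.diff(im[120:150,u]); 
    P.append((u,120+np.argmin(g)+.5)); 
print([p[1] for p in P])
W=np.array([ray('top',u,v,55) for u,v in P]);k=cv2.fitLine(W[:,:2].astype('f4'),cv2.DIST_HUBER,0,.01,.01).ravel();print('kerb',k)
Wa=[ray('top',u,v,0) for u,v in [(208,172),(180,232),(210,170),(433,180),(502,218),(472,244),(467,222)]];print(Wa)
print(ray('top',465,303,120), 'yaw',telemetry.state()['ee_rot'])
for c in [(206,268),(245,246),(245,288),(426,290)]:print(c,ray('top',*c,140))
```

```text
[450.8 129.8 140. ]
[470.5 -45.2 140. ]
[537.5 143.8 140. ]
[565.1 -31.6 140. ]
side [445.6 110.6 140. ]
side [463.2 -10.6 140. ]
side [557.4 -46.4 140. ]
side [548.3 119.7 140. ]
[np.float64(139.5), np.float64(139.5), np.float64(139.5), np.float64(139.5), np.float64(140.5), np.float64(140.5), np.float64(140.5), np.float64(140.5), np.float64(141.5), np.float64(141.5), np.float64(141.5), np.float64(141.5), np.float64(141.5), np.float64(142.5), np.float64(142.5), np.float64(142.5), np.float64(142.5), np.float64(142.5), np.float64(143.5), np.float64(143.5), np.float64(143.5), np.float64(143.5), np.float64(143.5), np.float64(144.5), np.float64(144.5), np.float64(144.5), np.float64(144.5), np.float64(144.5), np.float64(145.5), np.float64(145.5), np.float64(145.5), np.float64(145.5), np.float64(146.5), np.float64(146.5), np.float64(146.5), np.float64(146.5), np.float64(146.5), np.float64(147.5), np.float64(147.5), np.float64(147.5)]
kerb [ 4.6334858e-03 -9.9998927e-01  7.7821643e+02 -1.8160919e+01]
[array([700.4, 330. ,   0. ]), array([528.4, 387.9,   0. ]), array([706.4, 325.1,  -0. ]), array([ 708. , -284.3,    0. ]), array([ 610. , -469.1,    0. ]), array([ 534.6, -388.1,    0. ]), array([ 594.2, -375.5,    0. ])]
[ 362.6 -337.6  120. ] yaw [-1.79910716e+02 -2.53091174e-03  1.58867506e+02]
(206, 268) [412.1 277.3 140. ]
(245, 246) [469.7 189.7 140. ]
(245, 288) [369.4 181.4 140. ]
(426, 290) [ 386.  -241.8  140. ]
```

```bash
python3 -m crank '[{"dx":0.025,"dy":-0.0625,"yaw":0.98},{"dx":0.025,"dy":-0.0625,"yaw":0.98},{"dx":0.025,"dy":-0.0625,"yaw":0.98},{"dx":0.025,"dy":-0.0625,"yaw":0.98},{"dx":0.025,"dy":-0.0625,"yaw":0.98},{"dx":0.025,"dy":-0.0625,"yaw":0.98},{"dx":0.025,"dy":-0.0625},{"dx":0.025,"dy":-0.0625},{"dx":0.025,"dy":-0.0625},{"dx":0.025,"dy":-0.0625}]' 1
python3 -m crank '[{},{}]'
```

```text
validation failed for argument at $[0]...
validation failed for argument at $[0]...
```

```bash
python3 -m crank '[{"dx":0.025,"dy":-0.0625,"dz":0,"yaw":0.98},{"dx":0.025,"dy":-0.0625,"dz":0,"yaw":0.98},{"dx":0.025,"dy":-0.0625,"dz":0,"yaw":0.98},{"dx":0.025,"dy":-0.0625,"dz":0,"yaw":0.98},{"dx":0.025,"dy":-0.0625,"dz":0,"yaw":0.98},{"dx":0.025,"dy":-0.0625,"dz":0,"yaw":0.98},{"dx":0.025,"dy":-0.0625,"dz":0,"yaw":0},{"dx":0.025,"dy":-0.0625,"dz":0,"yaw":0},{"dx":0.025,"dy":-0.0625,"dz":0,"yaw":0},{"dx":0.025,"dy":-0.0625,"dz":0,"yaw":0}]' 1
```

```text
time_s: 1.35
ee_pos: [407.5, 34.7, 221.9]
ee_rot: [180.0, 0.0, -171.7]
force: [0.7, 0.8, -1.0]
gripper_width: 91.0
gripper_force: 0.0
```

```bash
python3 -m crank '[{"dx":0,"dy":0,"dz":-0.0575,"yaw":0},{"dx":0,"dy":0,"dz":-0.0575,"yaw":0},{"dx":0.02,"dy":0.003,"dz":0,"yaw":0},{"dx":0.015,"dy":0.002,"dz":0,"yaw":0},{"dx":0,"dy":0,"dz":0,"yaw":0}]'
python3 - <<'E'
from h import *
grab('side','s1.png')
E
```

```text
time_s: 1.98
ee_pos: [438.3, 40.9, 131.8]
ee_rot: [-180.0, 0.3, -171.7]
force: [-0.7, -0.6, 0.3]
gripper_width: 90.9
gripper_force: 0.0
```

View pics/s1.png

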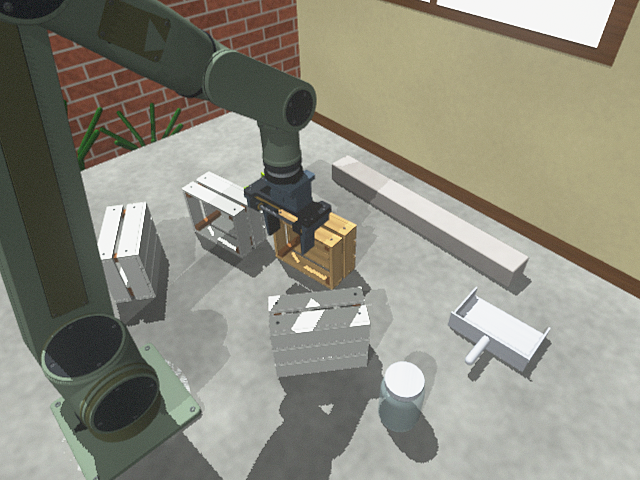

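The open fingers stand just in front of the upper mouth rim, with the right tip at (306,247), centred on the crate. I'll start the push.

```bash
python3 -m crank '[{"dx":0.012,"dy":0.0017,"dz":0,"yaw":0},{"dx":0.012,"dy":0.0017,"dz":0,"yaw":0},{"dx":0.012,"dy":0.0017,"dz":0,"yaw":0},{"dx":0.012,"dy":0.0017,"dz":0,"yaw":0}]'
python3 - <<'E'
from h import *
grab('side','s2.png')
E
```

```text
time_s: 2.52
ee_pos: [474.5, 45.9, 130.0]
ee_rot: [180.0, 0.0, -171.7]
force: [-0.1, 0.4, 0.9]
gripper_width: 91.2
gripper_force: 0.3
```

View pics/s2.png

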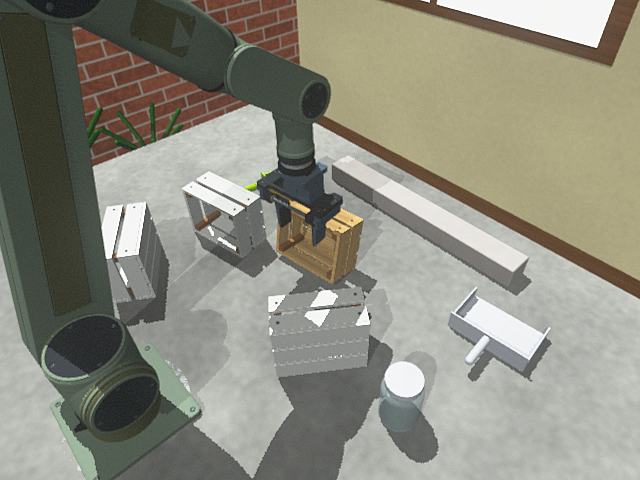

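The crate's near-right top corner has moved to about (362,215) and its mouth is tilting, so it is tipping. I'll keep pushing.

```bash
python3 -m crank '[{"dx":0.012,"dy":0.0017,"dz":0,"yaw":0},{"dx":0.012,"dy":0.0017,"dz":0,"yaw":0},{"dx":0.012,"dy":0.0017,"dz":0,"yaw":0},{"dx":0.012,"dy":0.0017,"dz":0,"yaw":0},{"dx":0.006,"dy":0.001,"dz":0,"yaw":0},{"dx":0,"dy":0,"dz":0,"yaw":0},{"dx":0,"dy":0,"dz":0,"yaw":0},{"dx":0,"dy":0,"dz":0,"yaw":0}]'
python3 - <<'E'
from h import *
grab('side','s3.png')
E
```

```text
time_s: 3.58
ee_pos: [516.6, 52.0, 130.0]
ee_rot: [180.0, -0.0, -171.7]
force: [-0.1, 0.1, 0.1]
gripper_width: 91.2
gripper_force: 0.0
```

View pics/s3.png

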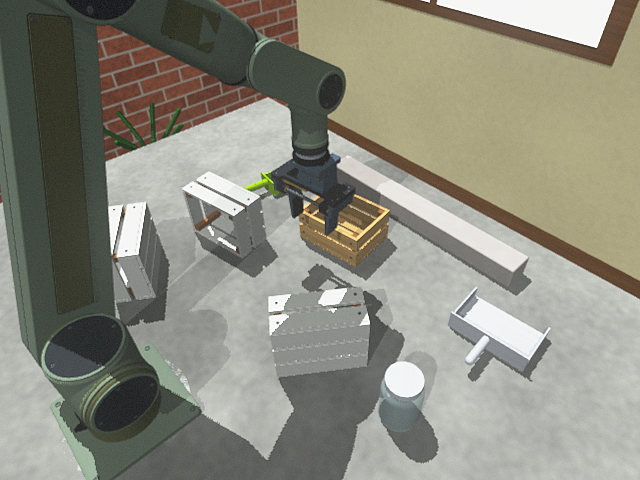

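The crate now lies on its base with its mouth up, with rim corners at side (300,236), (352,268) and (390,205). I'll back off and measure.

```bash
python3 -m crank '[{"dx":-0.06,"dy":-0.008,"dz":0,"yaw":0},{"dx":-0.06,"dy":-0.008,"dz":0,"yaw":0},{"dx":0,"dy":0,"dz":0,"yaw":0}]'
python3 - <<'E'
from h import *
t=grab('top','t4.png');s=grab('side','s4.png')
for n,im,r in(('top',t,100),('side',s,180)):
    hsv=cv2.cvtColor(im,cv2.COLOR_RGB2HSV)
    m=cv2.inRange(hsv,(12,70,80),(28,255,255)); m[:r]=0;m[300:]=0;m[:,:220]=0;m[:,430:]=0
    m=cv2.morphologyEx(m,cv2.MORPH_CLOSE,np.ones((7,7)))
    c=max(cv2.findContours(m,0,2)[0],key=cv2.contourArea);b=cv2.approxPolyDP(c,4,True)[:,0]
    print(n,cv2.contourArea(c))
    for u,v in b: print(u,v,ray(n,u,v,90))
cv2.imwrite('pics/c4.png',np.hstack([cv2.resize(t[100:280,220:400],(400,400),interpolation=2),cv2.resize(s[165:295,270:400],(400,400),interpolation=2)])[:,:,::-1])
E
```

```text
time_s: 4.0
ee_pos: [416.9, 38.9, 129.7]
ee_rot: [180.0, -0.2, -171.7]
force: [0.0, -0.0, -0.1]
gripper_width: 91.2
gripper_force: 0.0
top 3673.0
332 164 [706.2  -7.7  90. ]
264 170 [681.2 165.5  90. ]
267 218 [554.6 148.5  90. ]
331 217 [565.2 -11.7  90. ]
337 224 [547.8 -27.6  90. ]
side 4120.5
332 184 [678.3 162.4  90. ]
306 204 [573.3 145.3  90. ]
325 209 [594.8  97.8  90. ]
323 224 [553.3  59.1  90. ]
309 241 [490.1  37.1  90. ]
355 266 [511.1 -91.5  90. ]
386 237 [628.7 -75.1  90. ]
389 210 [707.  -13.8  90. ]
```

View pics/c4.png

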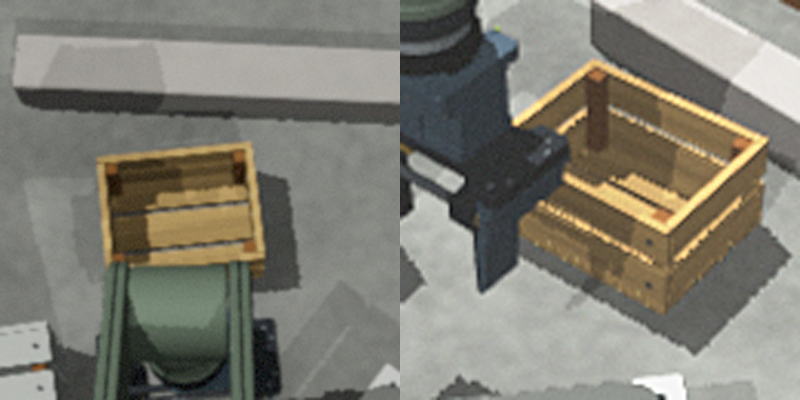

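The top crop shows the crate on its base, with the far rim corners at (264,170) and (332,164), which is still 8° of yaw and 72–97 mm short of the kerb. I'll lower behind it and push, turning −8° on the way.

```bash
python3 -m crank '[{"dx":0,"dy":0,"dz":-0.06,"yaw":0},{"dx":0,"dy":0,"dz":-0.06,"yaw":0},{"dx":0.06,"dy":0.008,"dz":0,"yaw":0},{"dx":0.06,"dy":0.01,"dz":0,"yaw":0},{"dx":0,"dy":0,"dz":0,"yaw":0}]' 
python3 -m crank '[{"dx":0.012,"dy":0.002,"dz":0,"yaw":0},{"dx":0.012,"dy":0.002,"dz":0,"yaw":0},{"dx":0.01,"dy":0.0015,"dz":0,"yaw":-0.16},{"dx":0.01,"dy":0.001,"dz":0,"yaw":-0.2},{"dx":0.01,"dy":0.001,"dz":0,"yaw":-0.2},{"dx":0.01,"dy":0.0005,"dz":0,"yaw":-0.2},{"dx":0.01,"dy":0.0005,"dz":0,"yaw":-0.2},{"dx":0.01,"dy":0,"dz":0,"yaw":-0.2},{"dx":0.01,"dy":0,"dz":0,"yaw":-0.2},{"dx":0.01,"dy":0,"dz":0,"yaw":-0.2}]'
python3 - <<'E'
from h import *
t=grab('top','t5.png');s=grab('side','s5.png')
hsv=cv2.cvtColor(t,cv2.COLOR_RGB2HSV)
m=cv2.inRange(hsv,(12,70,80),(28,255,255)); m[:100]=0;m[300:]=0;m[:,:220]=0;m[:,430:]=0
m=cv2.morphologyEx(m,cv2.MORPH_CLOSE,np.ones((7,7)))
c=max(cv2.findContours(m,0,2)[0],key=cv2.contourArea);b=cv2.approxPolyDP(c,3,True)[:,0]
for u,v in b: print(u,v,ray('top',u,v,90))
E
```

```text
time_s: 4.72
ee_pos: [522.7, 54.3, 33.9]
ee_rot: [-180.0, 0.3, -171.7]
force: [-0.7, -0.7, -0.2]
gripper_width: 91.5
gripper_force: 0.0
time_s: 5.98
ee_pos: [600.6, 60.4, 34.0]
ee_rot: [180.0, -0.0, -179.6]
force: [-2.0, 0.6, 1.7]
gripper_width: 91.3
gripper_force: 1.2
325 144 [760.2  13.   90. ]
326 182 [656.8   5.3  90. ]
338 184 [653.  -25.4  90. ]
339 203 [602.8 -30.2  90. ]
342 146 [756.8 -31.2  90. ]
```

```bash
python3 -m crank '[{"dx":0.008,"dy":0,"dz":0,"yaw":0},{"dx":0.008,"dy":0,"dz":0,"yaw":0},{"dx":0.004,"dy":0,"dz":0,"yaw":0}]'; python3 -m crank '[{"dx":0.004,"dy":0,"dz":0,"yaw":0},{"dx":0,"dy":0,"dz":0,"yaw":0}]'
```

```text
time_s: 6.45
ee_pos: [616.4, 60.4, 33.9]
ee_rot: [180.0, -0.0, -179.5]
force: [-2.6, -0.1, 1.5]
gripper_width: 90.9
gripper_force: 1.2
time_s: 6.7
ee_pos: [619.9, 60.5, 34.0]
ee_rot: [180.0, 0.1, -179.5]
force: [-0.3, -0.6, -0.5]
gripper_width: 91.3
gripper_force: 0.1
```

```bash
python3 -m crank '[{"dx":0.003,"dy":0,"dz":0,"yaw":0},{"dx":0.003,"dy":0,"dz":0,"yaw":0}]'; python3 -m crank '[{"dx":0.002,"dy":0,"dz":0,"yaw":0},{"dx":0.002,"dy":0,"dz":0,"yaw":0}]'
```

```text
time_s: 6.95
ee_pos: [620.1, 60.7, 34.1]
ee_rot: [180.0, -0.5, -179.6]
force: [-15.9, 2.0, 10.4]
gripper_width: 91.0
gripper_force: 7.5
time_s: 7.2
ee_pos: [619.9, 60.9, 34.2]
ee_rot: [180.0, -0.9, -179.6]
force: [-21.5, 2.1, 15.2]
gripper_width: 91.3
gripper_force: 11.2
```

The force has risen against the kerb. I'll back off straight, then look.

```bash
python3 -m crank '[{"dx":-0.01,"dy":0,"dz":0,"yaw":0},{"dx":-0.04,"dy":0,"dz":0,"yaw":0},{"dx":-0.06,"dy":0,"dz":0,"yaw":0},{"dx":-0.06,"dy":0,"dz":0,"yaw":0},{"dx":-0.05,"dy":0,"dz":0.04,"yaw":0},{"dx":0,"dy":0,"dz":0.06,"yaw":0},{"dx":0,"dy":0,"dz":0.06,"yaw":0},{"dx":0,"dy":0,"dz":0,"yaw":0}]'
python3 - <<'E'
from h import *
t=grab('top','t6.png');s=grab('side','s6.png')
hsv=cv2.cvtColor(t,cv2.COLOR_RGB2HSV)
m=cv2.inRange(hsv,(12,70,80),(28,255,255)); m[:100]=0;m[300:]=0;m[:,:220]=0;m[:,430:]=0
m=cv2.morphologyEx(m,cv2.MORPH_CLOSE,np.ones((7,7)))
c=max(cv2.findContours(m,0,2)[0],key=cv2.contourArea);b=cv2.approxPolyDP(c,3,True)[:,0]
for u,v in b: print(u,v,ray('top',u,v,90))
cv2.imwrite('pics/c6.png',np.hstack([cv2.resize(t[90:240,230:380],(400,400),interpolation=2),cv2.resize(s[145:295,290:440],(400,400),interpolation=2)])[:,:,::-1])
E
```

```text
time_s: 8.2
ee_pos: [454.8, 60.7, 166.0]
ee_rot: [179.9, 0.7, -179.5]
force: [1.4, 0.1, -0.3]
gripper_width: 91.3
gripper_force: 0.0
273 136 [775.7 149.1  90. ]
272 193 [620.7 140.6  90. ]
286 194 [619.8 105.   90. ]
287 188 [635.9 103.5  90. ]
299 188 [637.4  73.1  90. ]
300 193 [624.3  69.7  90. ]
318 189 [637.2  24.7  90. ]
323 199 [611.3  10.7  90. ]
338 199 [613.2 -27.2  90. ]
341 139 [776.1 -27.8  90. ]
```

View pics/c6.png

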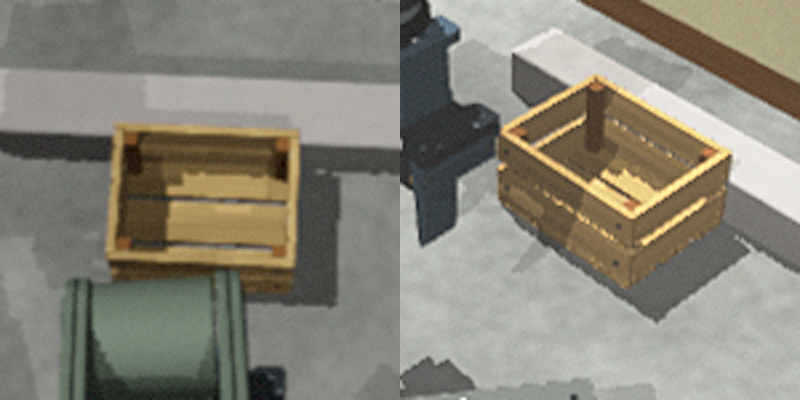

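The crate sits mouth up with its far rim at top (273,136) and (341,139), about x = 776 at both ends. The kerb face is at about 778, so it is snug and square, and the robot is clear.

```bash
python3 -c "
from workcell import ticket;print(ticket.job_done())"
```

```text
the job is handed in; nothing more can be done
None
```

I tipped the wooden crate onto its base and pushed it along to the kerb, where its far long edge measured about 2 mm from the kerb face at both ends; the arm stayed clear of the jar, scoop and dustpan throughout, and I handed the job in at about 8 s (no verdict was returned).

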